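Lift the unevenly packed instrument case level onto the draining rack

TASK

Lift the closed steel instrument case by its carry handle and set it down gently, lengthwise and centred, on the two cross bars of the wire draining rack, then let go. It is packed unevenly and the handle swivels freely, so slide the handle along the rail, with small trial lifts, until the case hangs level: it must never lean more than about ten degrees. Leave the lens case, the dropper bottle and the black lens pot where they are.

Things in the scene. Friction and masses are not known exactly. Their poses are not given: they have to be found in the camera images.
- case: Closed steel case, a long flat box 44 x 280 x 38 mm (x, y, z; y its length), with a rail (10 mm bar along y, 80 mm above the underside) on posts at y = -125 and +125 mm; rubber sole. Origin at the centre of its underside, z up. Stands on the worktop at first. 0.75 to 1.0 kg. Heavy contents, fixed inside unseen, put the balance point anywhere from y = -78 to +78 mm, new at each start.
- handle_grip (a point): Grip point in the carry handle, a black upright tongue 12 mm thick (case x) by 24 mm wide (y), 36 mm above the rail's axis; the tongue ends 20 mm higher and begins 22 mm lower. Pinch it across, closing along x. It swivels about x on a 20 mm sleeve that slides stiffly (3 N) on the rail from y = -95 to +95 mm; held and moved along y it slides while the case stands still on the worktop.
- slider (a joint): Where the handle's sleeve stands on the rail: its y in the case's frame in m, -0.095 to +0.095; at first anywhere from -0.06 to +0.06. It stays where it is put. The case hangs level (within about 0.05 rad) when the sleeve is within about 8 mm of the balance point; if farther off, the heavy end stays down. Lifted 10 mm off balance, the case leans by 0.04 to 0.15 rad.
- rack: Fixed wire draining rack, 118 x 234 mm, 85 mm high; origin on the worktop under its centre, y its length. Two 8 mm cross bars along x at y = -110 and +110 mm, tops 54 mm above the worktop; at both ends of each (x = -52, +52 mm) an 8 mm upright with an 11 mm rubber ball tip, 85 mm high. The case lies across both bars between the uprights (93 mm clear), its y along the rack's, either way round.
- rack_top (a point): Centre of the rack between the two cross bars, level with their tops, 54 mm above the worktop: where the middle of the case's underside belongs; axes as the rack.
- lens_case: Bystander: contact-lens case with two screw caps, 36 x 72 x 18 mm, origin under its centre. Leave alone.
- dropper_bottle: Bystander: small dropper bottle, 25 mm across, 84 mm tall, origin under its centre. Leave alone.
- lens_pot: Bystander: low round black pot, 66 mm across, 33 mm tall, origin under its centre. Leave alone.

How it is judged:
By the outcome, as a careful person would: the job done as asked, in the order asked, and still so for the second after the job is handed in, with the robot touching nothing.
It also fails if it takes over 67 s, if anything falls off the work surface, if the arm or the gripper's body presses on something with over 40 N, if the wrist force passes 120 N, or if a joint passes its speed limit or range.

ROBOT

A 6-joint arm with a two-finger parallel gripper is mounted at the origin on a cart in front of the work surface, level with it; the furniture and walls round the work are solid. World frame = base frame: x ahead of the robot, y to its left, z up, the work surface at z = 0. Lengths are in mm, angles in rad, forces in N, time in s.
With the tool pointing down it reaches from about 275 to 1000 mm from the base axis. Payload 8.4 kg.
Tool frame: the origin (TCP) lies midway between the tips of the shut fingers; the grasp point (between the pads) lies 19 mm behind it; z points along the fingers, y is the line along which they close (so a half turn about z gives the same grasp; the last joint's range is limited). The gripper opens to 85 mm and grips with 20 to 120 N. Pads are 22 mm wide; open, the fingers measure 114 mm over their backs; the gripper's body (76 mm by 85 mm) begins 54 mm behind the grasp point. The pads swing forward as they close: fully open they stand 13 mm farther back than shut.
Start: joints at [1.129, 0.353, 1.633, -0, 1.155, -0.002], TCP at [266.098, 565.526, 231.281] pointing down, gripper open.
Joint ranges: [-2.63, 2.63], [-0.92, 2.1], [0.06, 2.66], [-1.3, 4.44], [0, 2.69], [-3.02, 3.02]. Speed limits (rad/s): [2.22, 2.22, 2.79, 3.14, 3.14, 3.14].

INTERFACE

Orientations are given as [roll, pitch, yaw] about the fixed x, y, z axes, in that order (R = Rz(yaw) Ry(pitch) Rx(roll)).
In Python, from rig import telemetry, optics, r gives the robot as it stands.
- The arm moves only by the tool play_rows, never from a script. Its arguments are lists of equal length, an entry for each row: "dp": the shift along the tool's x, y, z in units of 40 mm (1.0 is 40 mm), a list of three; "rot": the turn, a rotation vector about the tool's x, y, z in units of 6 degrees (1.0 is 6 degrees), a list of three. In form: {"dp": [[tx, ty, tz], ...], "rot": [[ax, ay, az], ...]}. A call has 1 to 5 rows; each row is the pose to reach, as a shift and turn from the pose commanded when the call began, along the tool's axes at that moment; what a row does not reach only later rows make up. A row lasts 1/12 s, in which the tool goes at most 41.7 mm and 7.16 degrees, less where a joint would pass 70% of its speed; a pose out of reach is approached as far as the arm can. A call with a gripper value outside its range is refused whole. "fingers" is the opening, from 0 (shut) to 1 (fully open), set as the call begins (left out, the last holds). The fingers move at their own pace and stop on an object; "grip_force" is the grip in N (left out, the last holds). Time passes only in rows, so rows that repeat a pose let the fingers close. It gives the time, the measured TCP pose, the force, the opening and the grip force at its end, in the units of the state.
- telemetry.sense(): the state, without advancing time (a new reading comes with each control period).
- optics.grab_frame(name): name is "side" or "top" or "wrist"; returns a dict with "color" (384x512x3 uint8, red, green, blue), "mtx" (3x3 intrinsics, pixels), "R" (3x3) and "t" (3): a world point X has camera coordinates R X + t; the wrist camera has in their place "mount" (4x4, takes a point from camera to tool coordinates, whose origin is the TCP and whose axes are the flange's). Camera axes: x right, y down, z forward; pixel columns grow to the right and rows downward; lengths in mm; the calibration is good to about 2 mm. A picture is of the moment at which its call begins: read the wrist's pose just before it. There is no depth.
- r.sign_off(): hands the job in; it is judged then, once.
The state is a dict: "clock": time; "qpos": joint angles; "qvel": joint speeds; "joint_efforts": joint torques, N m; "eef_pos": TCP position; "tcp_rot": TCP orientation; "contact_force": force on the tool from outside, world axes, zero at the start; "wrist_torque": the same for the moment, N m; "opening": opening from 0.0 (shut) to 1.0 (fully open); "grasp_force": force on a finger pad.
Only numpy, scipy, OpenCV 4.12 (cv2) and the standard library are available. Lean on these libraries where they do the work, as an engineer would, in place of code of your own. Each camera call takes 0.05 s, during which the arm holds its last target. There are 200 camera calls.

## Working session

There is one attempt and no reset: what is moved stays moved. The work goes in short steps, Python scripts to look and compute and a tool call to move; the robot and the scene stay as the last step left them, time stands still between calls to the robot, and variables do not carry over. Pictures are saved under pics/ and viewed, at most 10 in all, crops included, and the job is handed in when it is done.

Besides the shell and the picture viewer there is one more tool, called after "Request:" as name(argument=value, ...) on one line, values as JSON. play_rows: Moves the arm, as the interface text tells. Its arguments: {"type":"object","properties":{"dp":{"type":"array"},"rot":{"type":"array"},"fingers":{"type":"number"},"grip_force":{"type":"number"}},"required":["dp","rot"]}

```bash
mkdir -p pics; ls; python3 - <<'E'
from rig import telemetry, optics, r
import cv2, numpy as np
s=telemetry.sense(); print({k:np.round(v,3).tolist() for k,v in s.items()})
for n in ("top","side"):
    f=optics.grab_frame(n); cv2.imwrite(f"pics/{n}0.png",f["color"][:,:,::-1])
    np.savez(f"pics/{n}0.npz",**f); print(n,f["mtx"],f["R"],f["t"])
E
```

```text
pics
{'clock': 0.0, 'qpos': [1.129, 0.354, 1.634, 0.0, 1.155, -0.002], 'qvel': [0.0, -0.001, -0.001, -0.001, 0.001, 0.0], 'joint_efforts': [0.002, -60.526, -34.206, 0.0, 0.01, 0.0], 'eef_pos': [265.875, 565.084, 230.564], 'tcp_rot': [-3.14, -0.0, 2.702], 'contact_force': [-0.622, -0.443, -0.322], 'wrist_torque': [0.007, 0.014, -0.044], 'grasp_force': 0.0, 'opening': 0.999}
top [[436.21928349   0.         256.16696102]
 [  0.         436.21928349 188.33684139]
 [  0.           0.           1.        ]] [[ 1.95649071e-03 -9.99794259e-01 -2.01893755e-02]
 [-9.96113323e-01 -1.70626169e-04 -8.80807529e-02]
 [ 8.80591863e-02  2.02832351e-02 -9.95908716e-01]] [  48.76597884  600.37044018 1345.98177124]
side [[351.95068157   0.         253.45525104]
 [  0.         351.95068157 196.71850636]
 [  0.           0.           1.        ]] [[ 8.98628029e-01 -4.38711071e-01  5.10965920e-04]
 [-1.79953537e-01 -3.69667157e-01 -9.11571674e-01]
 [ 4.00105473e-01  8.19071907e-01 -4.11140878e-01]] [-523.59469375  189.61547867  931.94982917]
```

View pics/top0.png

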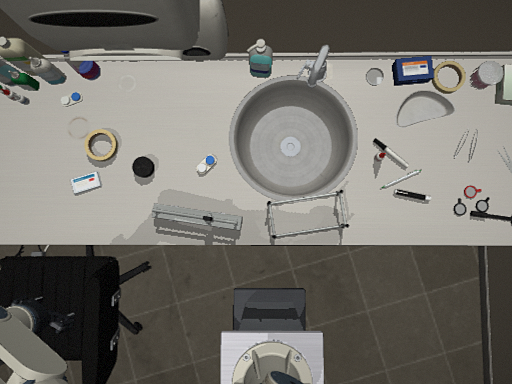

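View pics/side0.png

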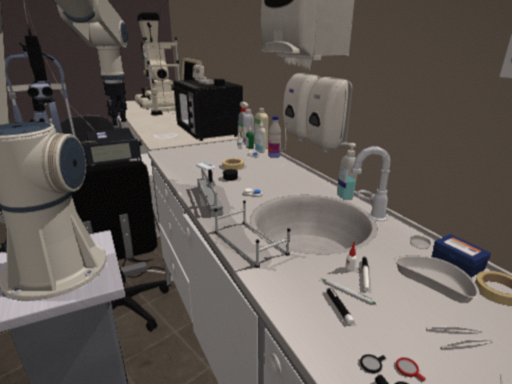

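The top view shows the case at about (153..242, 204..238) with its handle near (208,218), and the rack's corner tips near (341,192), (347,226), (274,237) and (268,203). The side view shows both from the sink side.

```bash
python3 - <<'E'
import cv2
a=cv2.imread("pics/top0.png")[180:250,140:360]
b=cv2.imread("pics/side0.png")[150:280,180:310]
a=cv2.resize(a,None,fx=3.6,fy=3.6,interpolation=cv2.INTER_CUBIC);b=cv2.resize(b,None,fx=2.6,fy=2.6,interpolation=cv2.INTER_CUBIC)
import numpy as np
o=np.zeros((252+338,792,3),np.uint8);o[:252,:a.shape[1]]=a[:252,:792];o[252:,:338]=b
from rig import optics
w=optics.grab_frame("wrist"); o[252:,350:350+442]=cv2.resize(w["color"][:,:,::-1],(442,338))
cv2.imwrite("pics/c1.png",o); print(w["mount"],w["mtx"])
E
```

```text
[[ 1.33183849e-04 -9.46236690e-01 -3.23475052e-01  8.39681444e+01]
 [ 9.99998629e-01  6.59940563e-04 -1.51874558e-03 -1.38580122e-01]
 [ 1.65056710e-03 -3.23474407e-01  9.46235480e-01 -1.42480686e+02]
 [ 0.00000000e+00  0.00000000e+00  0.00000000e+00  1.00000000e+00]] [[338.03495417   0.         252.07389581]
 [  0.         338.03495417 185.65196601]
 [  0.           0.           1.        ]]
```

View pics/c1.png

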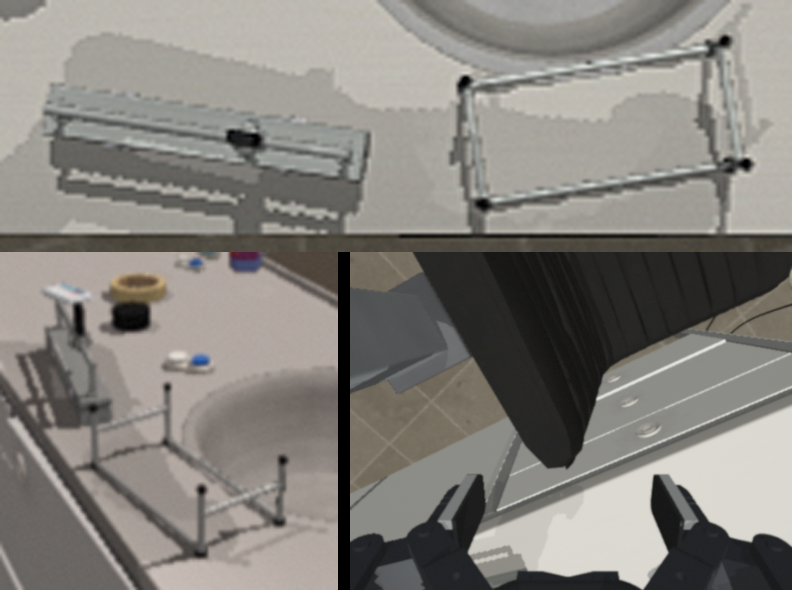

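The top crop shows the rack tips at (268.9,203.1), (341.1,191.7), (347.5,225.3) and (274.4,236.7), the handle at about (207.8,218), and the case lid edges. The wrist view does not show the case yet.

```bash
cat > h.py <<'E'
import numpy as np, cv2
def ray(f,uv):
    d=f["R"].T@np.linalg.inv(f["mtx"])@np.array([uv[0],uv[1],1.]); return -f["R"].T@f["t"],d
def onz(f,uv,z):
    c,d=ray(f,uv); return c+d*(z-c[2])/d[2]
def tri(a,ua,b,ub):
    A=[];B=[]
    for f,u in((a,ua),(b,ub)):
        c,d=ray(f,u); d=d/np.linalg.norm(d); P=np.eye(3)-np.outer(d,d); A.append(P);B.append(P@c)
    A=np.vstack(A);B=np.hstack(B); x=np.linalg.lstsq(A,B,rcond=None)[0]; return x,np.linalg.norm(A@x-B)
def proj(f,X):
    p=f["mtx"]@(f["R"]@np.array(X,float)+f["t"]); return p[:2]/p[2]
E
python3 - <<'E'
from h import *
T=dict(np.load("pics/top0.npz"));S=dict(np.load("pics/side0.npz"))
g=T["color"].max(2)
def blobs(f,thr,x0,y0,x1,y1):
    m=(f["color"].max(2)<thr).astype(np.uint8);m[:y0]=0;m[y1:]=0;m[:,:x0]=0;m[:,x1:]=0
    n,l,s,c=cv2.connectedComponentsWithStats(m); return [(np.round(c[i],1).tolist(),s[i].tolist()) for i in range(1,n) if s[i,4]>2]
print("top",*blobs(T,75,150,185,355,241),sep="\n"); print("side",*blobs(S,75,190,165,300,275),sep="\n")
tips=[(268.9,203.1),(341.1,191.7),(347.5,225.3),(274.4,236.7)]
P=np.array([onz(T,t,80) for t in tips]); print(P.round(1)); c=P.mean(0)
print("rack c",c,"sides",[np.linalg.norm(P[i]-P[(i+1)%4]).round(1) for i in range(4)])
d=(P[0]-P[1])+(P[3]-P[2]); print("yaw of y axis",np.degrees(np.arctan2(d[1],d[0])))
# lid corners crop->full
for q,z in [((50,85),38),((370,130),38),((362,183),38),((48,137),38),((48,123),80),((356,153),80)]:
    u=(q[0]/3.6+140,q[1]/3.6+180); print(q,onz(T,u,z).round(1))
m=cv2.inRange(T["color"][200:245,150:246],(0,0,0),(60,60,60))
print(onz(T,(207.8,218),136),onz(T,(207.8,218),116))
E
```

```text
top
([338.9, 192.1], [336, 190, 7, 6, 18])
([268.3, 202.7], [267, 201, 4, 5, 11])
([157.0, 212.0], [156, 212, 3, 1, 3])
([207.4, 218.3], [203, 216, 10, 6, 42])
([344.2, 225.3], [341, 224, 8, 4, 18])
([334.0, 228.0], [333, 228, 3, 1, 3])
([273.6, 236.3], [272, 235, 5, 4, 13])
side
([229.7, 174.4], [223, 169, 15, 12, 153])
([209.6, 176.9], [208, 170, 5, 16, 49])
([199.1, 192.7], [193, 186, 14, 17, 42])
([207.0, 209.3], [196, 196, 26, 21, 112])
([243.8, 202.0], [243, 201, 2, 3, 4])
([193.2, 205.2], [192, 202, 4, 7, 8])
([196.0, 213.2], [195, 210, 4, 7, 9])
([212.8, 247.1], [190, 213, 43, 62, 240])
([243.5, 223.0], [243, 222, 2, 3, 4])
([288.1, 229.7], [287, 228, 3, 4, 9])
([217.8, 234.1], [213, 231, 11, 8, 18])
([257.1, 241.3], [256, 240, 3, 4, 9])
([236.3, 250.0], [235, 248, 4, 5, 6])
([286.3, 253.2], [285, 252, 4, 3, 10])
([253.2, 264.2], [247, 259, 12, 9, 32])
[[ 551.     9.8   80. ]
 [ 585.5 -207.5   80. ]
 [ 484.7 -225.1   80. ]
 [ 450.3   -6.6   80. ]]
rack c [ 517.87010386 -107.32109651   80.        ] sides [np.float64(220.1), np.float64(102.3), np.float64(221.2), np.float64(102.0)]
yaw of y axis 98.990811335439
(50, 85) [551.3 369.   38. ]
(370, 130) [512.7  90.6  38. ]
(362, 183) [467.2  97.3  38. ]
(48, 137) [506.3 369.7  38. ]
(48, 123) [517.2 359.2  80. ]
(356, 153) [492.5 100.1  80. ]
[504.72431361 186.61542791 136.        ] [505.12657019 189.23884968 116.        ]
```

```bash
cat >> h.py <<'E'
from scipy.spatial.transform import Rotation as Ro
def rel(s,pos,yaw):
    "shift (units of 40mm) and turn (units of 6deg) from the sensed pose to a tool-down pose at pos, yaw deg"
    R0=Ro.from_euler('xyz',s["tcp_rot"]); R1=Ro.from_euler('xyz',[np.pi,0,np.radians(yaw)])
    return (R0.inv().apply(np.array(pos)-s["eef_pos"])/40).round(3),(np.degrees((R0.inv()*R1).as_rotvec())/6).round(3)
E
python3 - <<'E'
from h import *
from rig import telemetry
T=dict(np.load("pics/top0.npz"));S=dict(np.load("pics/side0.npz"))
print(tri(T,(207.4,218.3),S,(209.6,176.9)))
for a,b in [((268.3,202.7),(243.8,202.0)),((341.1,191.7),(288.1,229.7)),((347,225.3),(257.1,241.3))]: print(tri(T,a,S,b))
for z in(94,116,136): print(proj(S,(505,189,z)),proj(T,(505,189,z)))
print(rel(telemetry.sense(),(505,189,200),82))
E
```

```text
(array([503.9271131 , 191.653158  , 107.80322463]), np.float64(0.7173828394568526))
(array([552.96594722,  11.38613533,  75.55740854]), np.float64(0.8514786912981601))
(array([ 586.10102384, -208.16076856,   77.55712904]), np.float64(0.6314154719842768))
(array([ 484.29160853, -223.98142157,   76.73064569]), np.float64(0.6734928042633531))
[210.47888854 180.72344707] [208.84312532 218.19287433]
[210.16886973 174.91987777] [207.88077199 218.0433935 ]
[209.88308706 169.57001032] [206.97683569 217.9029865 ]
(array([-9.412, -5.964,  0.774]), array([-9.0000e-03,  6.0000e-03,  1.2133e+01]))
```

Request:
play_rows(dp=[[-9.4, -6.0, 0.0], [-9.4, -6.0, 0.0], [-9.4, -6.0, 0.0], [-9.4, -6.0, 0.0], [-9.4, -6.0, 0.0]], rot=[[0, 0, 12.13], [0, 0, 12.13], [0, 0, 12.13], [0, 0, 12.13], [0, 0, 12.13]], fingers=0.7)

```text
clock: 0.57
eef_pos: [377.7, 387.6, 231.1]
tcp_rot: [-3.141, 0.0, 2.071]
contact_force: [1.8, 0.7, 0.0]
opening: 0.699
grasp_force: 0.0
```

```bash
python3 -c "
from h import *
from rig import telemetry
s=telemetry.sense();print(s['clock'],s['eef_pos'],np.degrees(s['tcp_rot']),rel(s,(505,190,200),82))"
```

```text
0.5667 [377.6887342  387.57784784 231.09664725] [-1.79983565e+02  8.32285317e-03  1.18673400e+02] (array([-5.861,  0.423,  0.778]), array([-2.000e-03,  2.000e-03,  6.112e+00]))
```

Request:
play_rows(dp=[[-5.86, 0.42, 0.6], [-5.86, 0.42, 0.6], [-5.86, 0.42, 0.6], [-5.86, 0.42, 0.6], [-5.86, 0.42, 0.6]], rot=[[0, 0, 6.1], [0, 0, 6.1], [0, 0, 6.1], [0, 0, 6.1], [0, 0, 6.1]])

```text
clock: 0.98
eef_pos: [491.1, 213.8, 209.9]
tcp_rot: [3.142, -0.0, 1.446]
contact_force: [0.7, 0.3, 0.2]
opening: 0.701
grasp_force: 0.0
```

Request:
play_rows(dp=[[0, 0, 0], [0, 0, 0]], rot=[[0, 0, 0], [0, 0, 0]])

```text
clock: 1.15
eef_pos: [491.1, 213.7, 209.7]
tcp_rot: [-3.141, 0.0, 1.448]
contact_force: [0.4, 0.4, 0.2]
opening: 0.699
grasp_force: 0.0
```

```bash
python3 -c "
from h import *
from rig import telemetry,optics
s=telemetry.sense();print(s['clock'],s['eef_pos'],np.degrees(s['tcp_rot']),s['contact_force'],rel(s,(505,190,200),82))
f=optics.grab_frame('wrist');f['s']=np.r_[s['eef_pos'],s['tcp_rot']];np.savez('pics/w1.npz',**f)
cv2.imwrite('pics/w1.png',f['color'][:,:,::-1])"
```

```text
1.15 [491.14170924 213.72258267 209.71166413] [-1.79959242e+02  2.21474594e-02  8.29628643e+01] [0.43720407 0.4090965  0.20123265] (array([-0.546,  0.417,  0.243]), array([-0.007,  0.004,  0.16 ]))
```

View pics/w1.png

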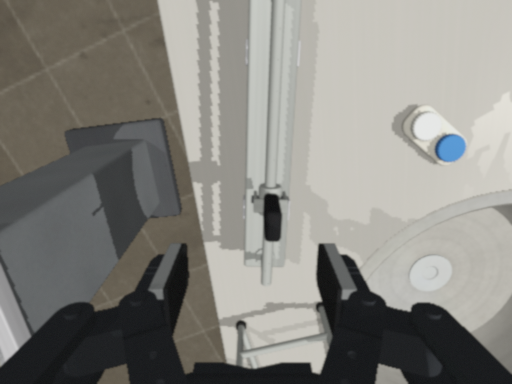

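The wrist view shows the tongue at about (272,218), with the rail running from (277,10) to (266,280). The lens case at (437,135) is clear.

```bash
cat >> h.py <<'E'
def wcam(f,pos,rot):
    M=np.eye(4);M[:3,:3]=Ro.from_euler('xyz',rot).as_matrix();M[:3,3]=pos
    C=np.linalg.inv(M@f["mount"]); return dict(mtx=f["mtx"],R=C[:3,:3],t=C[:3,3],color=f["color"])
E
python3 - <<'E'
from h import *
f=dict(np.load("pics/w1.npz"));W=wcam(f,f["s"][:3],f["s"][3:])
m=(f["color"].max(2)<60).astype(np.uint8);m[:180]=0;m[245:]=0;m[:,:255]=0;m[:,295:]=0
ys,xs=np.nonzero(m);print(xs.min(),xs.max(),ys.min(),ys.max())
for y in range(190,244,6):
    r=np.nonzero(m[y])[0]
    if len(r):print(y,r.min(),r.max())
for X in [(505,190,94),(505,190,116),(505,190,136)]: print(X,proj(W,X))
for u,z in [((272.5,238),136),((272.5,218),116)]: print(onz(W,u,z))
for u in [(277,10),(272.5,150),(266.5,280)]: print(onz(W,u,80))
# rail centre columns by brightness
g=f["color"].astype(int).sum(2)
for y in(30,90,150,175): print(y,g[y,240:310].tolist())
E
```

```text
264 280 194 240
196 265 276
202 264 277
208 264 279
214 264 280
220 265 280
226 265 279
232 265 279
238 266 278
(505, 190, 94) [273.26925535 204.61647346]
(505, 190, 116) [274.92695785 215.552118  ]
(505, 190, 136) [276.68466479 227.14747862]
[501.18674917 181.84045602 136.        ]
[502.95460827 188.19489674 116.        ]
[523.36649619 334.70666783  80.        ]
[509.52860431 232.44316729  80.        ]
[491.06316313 108.77588743  80.        ]
30 [435, 436, 438, 436, 436, 436, 433, 416, 414, 458, 525, 571, 591, 596, 594, 596, 590, 585, 584, 584, 586, 585, 580, 578, 578, 580, 584, 586, 581, 551, 475, 390, 394, 440, 480, 518, 545, 564, 570, 570, 566, 555, 528, 521, 550, 575, 579, 584, 585, 582, 566, 544, 534, 531, 536, 539, 543, 536, 523, 518, 530, 537, 540, 543, 540, 541, 538, 537, 537, 536]
90 [436, 435, 436, 436, 436, 430, 414, 414, 470, 535, 573, 582, 585, 584, 584, 577, 574, 576, 577, 578, 576, 572, 568, 567, 570, 573, 567, 525, 438, 387, 416, 465, 504, 533, 555, 561, 561, 557, 549, 528, 521, 545, 570, 576, 578, 577, 569, 555, 541, 530, 524, 525, 527, 522, 514, 513, 524, 536, 540, 537, 537, 538, 537, 538, 540, 539, 537, 540, 540, 540]
150 [439, 438, 438, 438, 430, 408, 415, 482, 543, 570, 575, 573, 573, 570, 568, 571, 575, 576, 576, 573, 567, 565, 565, 570, 560, 507, 413, 398, 445, 491, 525, 544, 555, 558, 558, 549, 524, 514, 538, 567, 573, 577, 576, 568, 559, 539, 522, 519, 519, 516, 511, 511, 520, 536, 539, 537, 537, 539, 538, 540, 540, 539, 539, 541, 542, 539, 537, 539, 544, 558]
175 [439, 438, 439, 436, 425, 414, 449, 515, 557, 571, 569, 566, 567, 565, 565, 571, 575, 576, 574, 568, 564, 565, 567, 560, 506, 416, 401, 451, 497, 528, 546, 556, 557, 555, 540, 516, 520, 551, 569, 574, 576, 571, 550, 525, 516, 513, 516, 516, 509, 503, 514, 534, 540, 539, 543, 540, 540, 540, 537, 538, 541, 539, 540, 538, 539, 542, 548, 567, 584, 589]
```

Request:
play_rows(dp=[[-0.55, 0.38, 0.2], [-0.55, 0.38, 0.2], [-0.55, 0.38, 1.2], [-0.55, 0.38, 2.2], [-0.55, 0.38, 2.6]], rot=[[0, 0, 0.16], [0, 0, 0.16], [0, 0, 0.16], [0, 0, 0.16], [0, 0, 0.16]])

```text
clock: 1.62
eef_pos: [499.9, 192.7, 102.5]
tcp_rot: [-3.138, 0.002, 1.438]
contact_force: [-0.9, -1.4, -0.6]
opening: 0.698
grasp_force: 0.0
```

Request:
play_rows(dp=[[0, 0, 0], [0, 0, 0]], rot=[[0, 0, 0], [0, 0, 0]])

```text
clock: 1.78
eef_pos: [502.0, 193.2, 105.9]
tcp_rot: [-3.14, 0.001, 1.437]
contact_force: [0.3, -0.9, 0.2]
opening: 0.697
grasp_force: 0.0
```

```bash
python3 -c "
from h import *
from rig import telemetry,optics
s=telemetry.sense();print(s['clock'],s['eef_pos'],np.degrees(s['tcp_rot']),s['contact_force'],rel(s,(503.5,189.5,99),82))
f=optics.grab_frame('wrist');f['s']=np.r_[s['eef_pos'],s['tcp_rot']];np.savez('pics/w2.npz',**f)
cv2.imwrite('pics/w2.png',f['color'][:,:,::-1])"
```

```text
1.7833 [501.95107425 193.16817527 105.8612433 ] [-1.79902337e+02  3.92868681e-02  8.23555322e+01] [ 0.25792026 -0.87357235  0.15835593] (array([-0.086,  0.051,  0.172]), array([-0.016,  0.007,  0.059]))
```

View pics/w2.png

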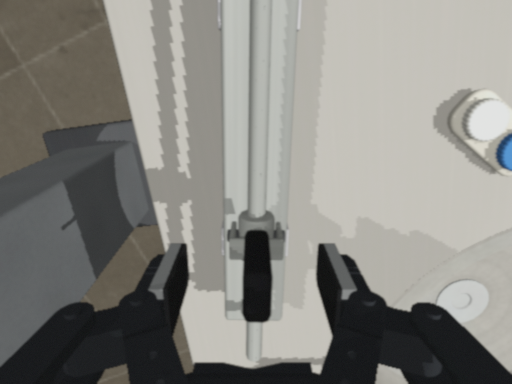

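The tongue is centred between the fingers, at column 257 against a mid-gap of about 253. I'll correct for that, lower a little and close.

Request:
play_rows(dp=[[-0.08, 0.05, 0.16], [-0.08, 0.05, 0.16], [-0.08, 0.05, 0.16]], rot=[[0, 0, 0.06], [0, 0, 0.06], [0, 0, 0.06]])

```text
clock: 2.08
eef_pos: [505.0, 188.8, 100.6]
tcp_rot: [3.14, -0.001, 1.429]
contact_force: [-0.5, 0.5, 0.6]
opening: 0.701
grasp_force: 0.0
```

Request:
play_rows(dp=[[0, 0, 0], [0, 0, 0], [0, 0, 0], [0, 0, 0], [0, 0, 0]], rot=[[0, 0, 0], [0, 0, 0], [0, 0, 0], [0, 0, 0], [0, 0, 0]], fingers=0.0, grip_force=60)

```text
clock: 2.5
eef_pos: [503.9, 188.7, 99.9]
tcp_rot: [-3.14, 0.0, 1.428]
contact_force: [-4.0, 1.8, 5.7]
opening: 0.133
grasp_force: 60.1
```

Request:
play_rows(dp=[[0, 0, 0], [0, 0, 0], [0, 0, 0], [0, 0, 0], [0, 0, 0]], rot=[[0, 0, 0], [0, 0, 0], [0, 0, 0], [0, 0, 0], [0, 0, 0]])

```text
clock: 2.92
eef_pos: [503.9, 188.7, 99.9]
tcp_rot: [-3.141, 0.0, 1.428]
contact_force: [-4.5, 1.1, 5.8]
opening: 0.132
grasp_force: 60.2
```

Request:
play_rows(dp=[[0, 0, -0.03], [0, 0, -0.06], [0, 0, -0.09], [0, 0, -0.12], [0, 0, -0.15]], rot=[[0, 0, 0], [0, 0, 0], [0, 0, 0], [0, 0, 0], [0, 0, 0]])

```text
clock: 3.33
eef_pos: [504.3, 188.5, 105.5]
tcp_rot: [-3.141, 0.0, 1.429]
contact_force: [0.4, -0.1, -7.3]
opening: 0.13
grasp_force: 58.5
```

Request:
play_rows(dp=[[0, 0, 0], [0, 0, 0], [0, 0, 0], [0, 0, 0]], rot=[[0, 0, 0], [0, 0, 0], [0, 0, 0], [0, 0, 0]])

```text
clock: 3.67
eef_pos: [504.3, 188.5, 105.6]
tcp_rot: [-3.141, 0.0, 1.429]
contact_force: [-0.3, -0.8, -5.3]
opening: 0.131
grasp_force: 58.6
```

```bash
python3 -c "
from h import *
from rig import telemetry,optics
s=telemetry.sense();print(s['clock'],s['eef_pos'],np.degrees(s['tcp_rot']),s['contact_force'],s['wrist_torque'])
f=optics.grab_frame('wrist');f['s']=np.r_[s['eef_pos'],s['tcp_rot']];np.savez('pics/w3.npz',**f)
cv2.imwrite('pics/w3.png',f['color'][:,:,::-1])
f=optics.grab_frame('side');np.savez('pics/s3.npz',**f)
s=telemetry.sense();print(s['contact_force'])"
```

```text
3.6667 [504.32742239 188.49925001 105.60963141] [-1.79986824e+02  1.30177660e-02  8.18634347e+01] [-0.25137709 -0.80519679 -5.25110294] [-0.05821922  0.03370287  0.00811592]
[-0.24957119 -0.61213129 -7.29258259]
```

```bash
python3 -c "
from h import *
from rig import optics
a=np.load('pics/s3.npz')['color'][150:230,180:250,::-1];b=np.load('pics/side0.npz')['color'][150:230,180:250,::-1]
t=optics.grab_frame('top');np.savez('pics/t3.npz',**t)
w=cv2.imread('pics/w3.png')
o=np.zeros((592,800,3),np.uint8)
o[:384,:512]=w
o[:320,516:796]=cv2.resize(a,None,fx=4,fy=4,interpolation=2)
c=t['color'][190:245,140:250,::-1]; o[390:390+198,:396]=cv2.resize(c,None,fx=3.6,fy=3.6,interpolation=2)
o[330:590,516:516+260]=cv2.resize(b,(260,260),interpolation=2)
cv2.imwrite('pics/c3.png',o)"
```

```text
(no output)
```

View pics/c3.png

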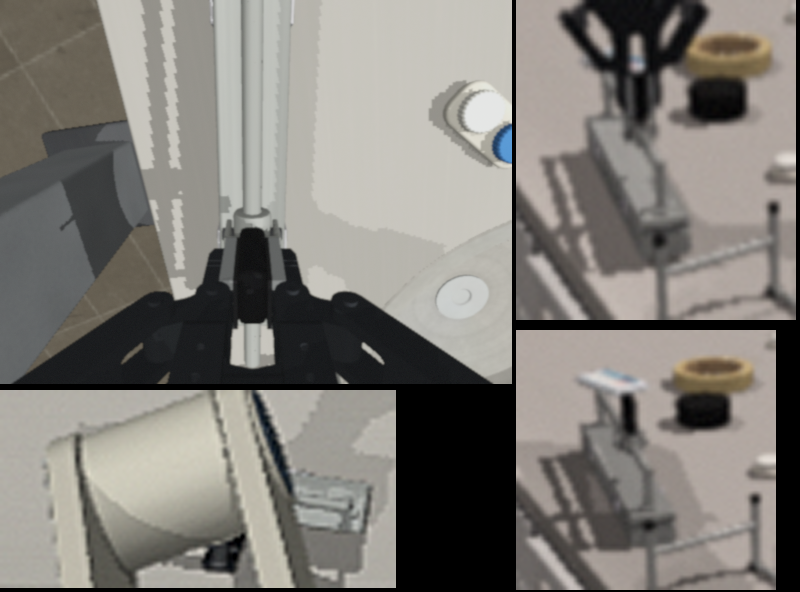

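The side crop shows the near (-y) end raised, so the heavy end is toward +y and the balance point is well above s = -43. I'll lower the case and slide the handle +45 mm.

Request:
play_rows(dp=[[0, 0, 0.04], [0, 0, 0.08], [0, 0, 0.11], [0, 0, 0.14], [0, 0, 0.14]], rot=[[0, 0, 0], [0, 0, 0], [0, 0, 0], [0, 0, 0], [0, 0, 0]])

```text
clock: 4.23
eef_pos: [504.4, 188.5, 100.0]
tcp_rot: [-3.141, 0.0, 1.429]
contact_force: [-1.2, -1.9, -5.2]
opening: 0.135
grasp_force: 59.1
```

Request:
play_rows(dp=[[0.1, 0, 0], [0.25, 0, 0], [0.4, 0, 0], [0.55, 0, 0], [0.7, 0, 0]], rot=[[0, 0, 0], [0, 0, 0], [0, 0, 0], [0, 0, 0], [0, 0, 0]])

```text
clock: 4.65
eef_pos: [508.6, 217.3, 100.1]
tcp_rot: [3.142, -0.0, 1.429]
contact_force: [-0.6, -2.3, -5.8]
opening: 0.133
grasp_force: 58.8
```

Request:
play_rows(dp=[[0.15, 0, 0], [0.3, 0, 0], [0.4, 0, 0], [0.43, 0, 0], [0.43, 0, 0]], rot=[[0, 0, 0], [0, 0, 0], [0, 0, 0], [0, 0, 0], [0, 0, 0]])

```text
clock: 5.07
eef_pos: [511.0, 234.0, 100.1]
tcp_rot: [3.141, -0.001, 1.429]
contact_force: [0.3, 1.1, -7.5]
opening: 0.136
grasp_force: 58.6
```

```bash
python3 -c "
from h import *
from rig import telemetry,optics
s=telemetry.sense();print(s['clock'],s['eef_pos'],np.degrees(s['tcp_rot']),s['contact_force'],s['wrist_torque'])
f=optics.grab_frame('side');np.savez('pics/s4.npz',**f)
f=optics.grab_frame('wrist');f['s']=np.r_[s['eef_pos'],s['tcp_rot']];np.savez('pics/w4.npz',**f)
"
```

```text
5.0667 [511.00541326 233.99690591 100.08527567] [ 1.79984925e+02 -3.15215728e-02  8.18810980e+01] [ 0.25263093  1.14141707 -7.54292033] [ 1.52223354e-01 -1.13610532e-01 -1.03291738e-05]
```

Request:
play_rows(dp=[[0, 0, -0.03], [0, 0, -0.06], [0, 0, -0.09], [0, 0, -0.12], [0, 0, -0.15]], rot=[[0, 0, 0], [0, 0, 0], [0, 0, 0], [0, 0, 0], [0, 0, 0]])

```text
clock: 5.58
eef_pos: [510.9, 233.3, 106.3]
tcp_rot: [-3.142, -0.0, 1.429]
contact_force: [-0.0, 0.7, -7.6]
opening: 0.134
grasp_force: 58.6
```

Request:
play_rows(dp=[[0, 0, 0], [0, 0, 0], [0, 0, 0]], rot=[[0, 0, 0], [0, 0, 0], [0, 0, 0]])

```text
clock: 5.83
eef_pos: [510.8, 233.2, 106.1]
tcp_rot: [-3.142, 0.0, 1.429]
contact_force: [0.2, -0.6, -6.5]
opening: 0.131
grasp_force: 58.7
```

```bash
cat > look.py <<'E'
from h import *
from rig import telemetry,optics
import sys
F=[]
s=telemetry.sense();F.append(s['contact_force'][2])
w=optics.grab_frame('wrist');w['s']=np.r_[s['eef_pos'],s['tcp_rot']];np.savez(f'pics/w{sys.argv[1]}.npz',**w)
for i in range(2):
    F.append(telemetry.sense()['contact_force'][2]);f=optics.grab_frame('side')
F.append(telemetry.sense()['contact_force'][2]);np.savez(f'pics/s{sys.argv[1]}.npz',**f)
print(s['clock'],s['eef_pos'],np.degrees(s['tcp_rot'][2]),np.round(F,2),np.mean(F),s['wrist_torque'])
E
python3 look.py 5
```

```text
5.8333 [510.81125157 233.20512289 106.14432   ] 81.86058994646059 [-6.55 -6.12 -5.62 -6.08] -6.091584048056172 [-0.15699541  0.01705659  0.00106809]
```

```bash
python3 - <<'E'
from h import *
S={k:np.load(f'pics/{n}.npz')['color'] for k,n in [('0','side0'),('3','s3'),('4','s4'),('5','s5')]}
import scipy.ndimage as nd
x0,y0,x1,y1=211,196,226,216
for k,im in S.items():
    t=cv2.resize(S['0'][y0:y1,x0:x1],None,fx=8,fy=8,interpolation=2);I=cv2.resize(im[y0-12:y1+12,x0-12:x1+12],None,fx=8,fy=8,interpolation=2)
    m=cv2.matchTemplate(I,t,cv2.TM_CCOEFF_NORMED);_,v,_,p=cv2.minMaxLoc(m);print(k,round(v,3),np.array(p)/8-12)
f=dict(np.load('pics/side0.npz'))
e=np.array([509.4,231.7,0])-140*np.array([.139,.99,0])
b=proj(f,e);print("near end px",b,"5mm up",proj(f,e+[0,0,5])-b,"10mm along +u",proj(f,e+[1.4,9.9,0])-b)
for n in '345':
    w=dict(np.load(f'pics/w{n}.npz'));g=w['color'].astype(int).sum(2)
    print(n,[ (y,np.round(np.abs(np.diff(g[y,180:330].astype(float))).argsort()[-6:]+180).tolist()) for y in (5,60)])
E
```

```text
0 0.999 [0. 0.]
3 0.932 [ 0.625 -1.875]
4 0.898 [-1.75 -5.75]
5 0.934 [-1.75 -7.75]
near end px [217.16666753 216.3096642 ] 5mm up [-0.06130495 -1.3008627 ] 10mm along +u [-0.6358634  -1.27507348]
3 [(5, [209, 210, 291, 239, 212, 240]), (60, [260, 215, 216, 262, 240, 241])]
4 [(5, [213, 214, 211, 239, 292, 240]), (60, [239, 263, 216, 215, 240, 241])]
5 [(5, [239, 210, 291, 241, 212, 240]), (60, [263, 217, 215, 216, 240, 241])]
```

The side match shows that the case was dragged along by 45 mm. I hadn't lowered it fully, and its weight was still on the hand (Fz about -6). I'll lower until it presses lightly, then slide.

Request:
play_rows(dp=[[0, 0, 0.05], [0, 0, 0.1], [0, 0, 0.15], [0, 0, 0.16], [0, 0, 0.16]], rot=[[0, 0, 0], [0, 0, 0], [0, 0, 0], [0, 0, 0], [0, 0, 0]])

```text
clock: 6.4
eef_pos: [510.8, 233.3, 99.9]
tcp_rot: [-3.141, 0.0, 1.429]
contact_force: [-2.1, -2.9, 0.1]
opening: 0.131
grasp_force: 59.8
```

Request:
play_rows(dp=[[0, 0, 0.01], [0, 0, 0.02], [0, 0, 0.02]], rot=[[0, 0, 0], [0, 0, 0], [0, 0, 0]])

```text
clock: 6.65
eef_pos: [511.0, 233.6, 99.8]
tcp_rot: [3.141, -0.001, 1.429]
contact_force: [-4.7, -2.1, 7.8]
opening: 0.133
grasp_force: 60.9
```

Request:
play_rows(dp=[[0, 0, 0], [0, 0, 0]], rot=[[0, 0, 0], [0, 0, 0]])

```text
clock: 6.82
eef_pos: [511.0, 233.6, 99.8]
tcp_rot: [3.141, -0.001, 1.429]
contact_force: [-3.7, -2.8, 8.0]
opening: 0.13
grasp_force: 60.9
```

Request:
play_rows(dp=[[0.08, 0, 0], [0.2, 0, 0], [0.35, 0, 0], [0.5, 0, 0], [0.65, 0, 0]], rot=[[0, 0, 0], [0, 0, 0], [0, 0, 0], [0, 0, 0], [0, 0, 0]])

```text
clock: 7.23
eef_pos: [514.7, 259.5, 99.8]
tcp_rot: [3.141, -0.0, 1.429]
contact_force: [-3.3, -3.0, 7.6]
opening: 0.133
grasp_force: 60.9
```

Request:
play_rows(dp=[[0.15, 0, 0], [0.3, 0, 0], [0.45, 0, 0], [0.53, 0, 0], [0.53, 0, 0]], rot=[[0, 0, 0], [0, 0, 0], [0, 0, 0], [0, 0, 0], [0, 0, 0]])

```text
clock: 7.65
eef_pos: [517.9, 281.3, 99.8]
tcp_rot: [3.141, -0.001, 1.429]
contact_force: [-3.7, 1.0, 6.5]
opening: 0.13
grasp_force: 60.7
```

```bash
python3 look.py 6
```

```text
7.65 [517.91930653 281.26292226  99.83504109] 81.87472461807413 [6.52 6.47 6.73 5.4 ] 6.279849845185562 [ 0.18685269  0.63147727 -0.00319616]
```

Request:
play_rows(dp=[[0, 0, -0.03], [0, 0, -0.06], [0, 0, -0.09], [0, 0, -0.12], [0, 0, -0.15]], rot=[[0, 0, 0], [0, 0, 0], [0, 0, 0], [0, 0, 0], [0, 0, 0]])

```text
clock: 8.22
eef_pos: [517.3, 279.9, 104.6]
tcp_rot: [-3.141, 0.0, 1.429]
contact_force: [-0.7, 0.4, -8.0]
opening: 0.131
grasp_force: 58.3
```

Request:
play_rows(dp=[[0, 0, 0], [0, 0, 0], [0, 0, 0]], rot=[[0, 0, 0], [0, 0, 0], [0, 0, 0]])

```text
clock: 8.47
eef_pos: [517.5, 280.0, 104.8]
tcp_rot: [-3.141, 0.0, 1.429]
contact_force: [0.0, -0.2, -7.9]
opening: 0.134
grasp_force: 58.3
```

```bash
python3 look.py 7; python3 - <<'E'
from h import *
S={k:np.load(f'pics/{n}.npz')['color'] for k,n in [('0','side0'),('5','s5'),('6','s6'),('7','s7')]}
x0,y0,x1,y1=211,196,226,216
for k,im in S.items():
    t=cv2.resize(S['0'][y0:y1,x0:x1],None,fx=8,fy=8,interpolation=2);I=cv2.resize(im[y0-15:y1+12,x0-12:x1+12],None,fx=8,fy=8,interpolation=2)
    m=cv2.matchTemplate(I,t,cv2.TM_CCOEFF_NORMED);_,v,_,p=cv2.minMaxLoc(m);print(k,round(v,3),np.array(p)/8-[12,15])
E
```

```text
8.4667 [517.49917915 280.02491314 104.80597726] 81.86098188218368 [-7.9  -8.19 -8.65 -8.13] -8.217747933829875 [ 0.05555475  0.00319202 -0.03557123]
0 0.999 [0. 0.]
5 0.934 [-1.75 -7.75]
6 0.896 [-1.75 -5.5 ]
7 0.915 [-1.75 -6.75]
```

The force rose to 8.2 N and the near end rose 4.8 mm for a 4.9 mm lift, so the case seems balanced near s ≈ +4. I'll lift a little more and check.

Request:
play_rows(dp=[[0, 0, -0.04], [0, 0, -0.08], [0, 0, -0.14], [0, 0, -0.2], [0, 0, -0.25]], rot=[[0, 0, 0], [0, 0, 0], [0, 0, 0], [0, 0, 0], [0, 0, 0]])

```text
clock: 9.03
eef_pos: [517.7, 280.1, 115.3]
tcp_rot: [3.141, -0.0, 1.429]
contact_force: [-0.3, -0.4, -7.6]
opening: 0.132
grasp_force: 58.3
```

Request:
play_rows(dp=[[0, 0, 0], [0, 0, 0], [0, 0, 0]], rot=[[0, 0, 0], [0, 0, 0], [0, 0, 0]])

```text
clock: 9.28
eef_pos: [517.5, 280.1, 114.9]
tcp_rot: [3.142, 0.0, 1.429]
contact_force: [-0.8, -0.7, -9.3]
opening: 0.132
grasp_force: 58.4
```

```bash
python3 look.py 8; python3 - <<'E'
from h import *
a=[cv2.resize(np.load(f'pics/s{n}.npz')['color'][140:225,175:245,::-1],None,fx=3.8,fy=3.8,interpolation=2) for n in (6,8)]
w=[cv2.resize(np.load(f'pics/w{n}.npz')['color'][:250,120:400,::-1],(280,250)) for n in (6,8)]
h=323
o=np.zeros((580,800,3),np.uint8)
o[:h,:266]=a[0];o[:h,270:536]=a[1]
o[325:575,:280]=w[0];o[325:575,285:565]=w[1]
cv2.imwrite('pics/c8.png',o)
S={k:np.load(f'pics/{n}.npz')['color'] for k,n in [('6','s6'),('7','s7'),('8','s8')]}
x0,y0,x1,y1=209,190,224,211
for k,im in S.items():
    t=cv2.resize(S['6'][y0:y1,x0:x1],None,fx=8,fy=8,interpolation=2);I=cv2.resize(im[y0-12:y1+12,x0-12:x1+12],None,fx=8,fy=8,interpolation=2)
    m=cv2.matchTemplate(I,t,cv2.TM_CCOEFF_NORMED);_,v,_,p=cv2.minMaxLoc(m);print(k,round(v,3),np.array(p)/8-12)
E
```

```text
9.2833 [517.50905851 280.07179238 114.92216056] 81.86561087550697 [-9.35 -8.93 -8.63 -8.64] -8.886469528550112 [ 0.05893434  0.04445372 -0.03698098]
6 0.999 [0. 0.]
7 0.985 [ 0. -1.]
8 0.948 [-0.125 -3.875]
```

View pics/c8.png

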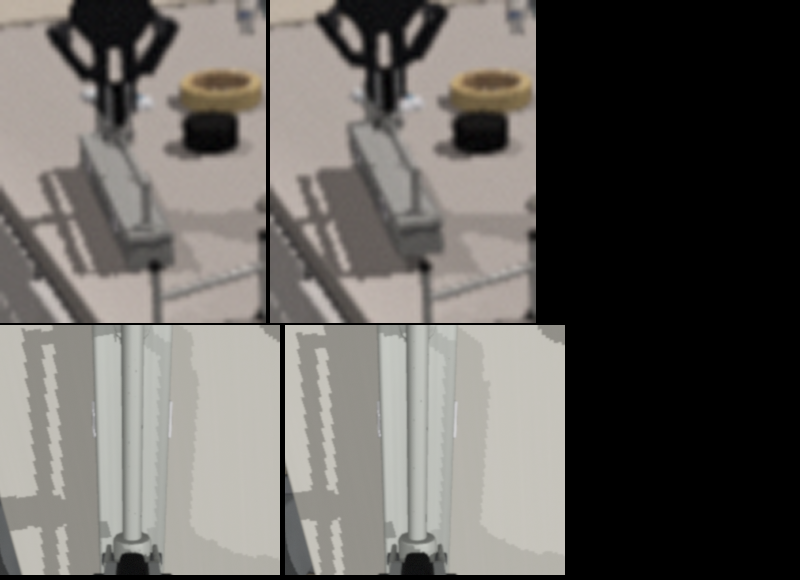

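The case has lifted nearly level: the near end is up about 15 mm for a 15 mm lift, and the lid latches sit at the same wrist pixels. The latches (crop rows about 93) also let me refine the slider position.

```bash
python3 - <<'E'
from h import *
u=np.array([np.cos(np.radians(81.9)),np.sin(np.radians(81.9)),0])
for n,z0,box in [('1',0,(30,75,240,305)),('6',0,(60,125,200,310)),('8',15.1,(60,125,200,310))]:
    f=dict(np.load(f'pics/w{n}.npz'));W=wcam(f,f['s'][:3],f['s'][3:])
    y0,y1,x0,x1=box
    m=(f['color'].min(2)>215).astype(np.uint8);mm=np.zeros_like(m);mm[y0:y1,x0:x1]=m[y0:y1,x0:x1]
    k,l,st,c=cv2.connectedComponentsWithStats(mm)
    for i in range(1,k):
        if st[i,4]>8:
            p=onz(W,c[i],z0+24); print(n,c[i].round(1),st[i].tolist(),p.round(1),"case-y",((p-[509.4,231.7,0])@u).round(1),"rel tcp",((p-f['s'][:3])@u).round(1))
E
python3 - <<'E'
from h import *
u=np.array([np.cos(np.radians(81.9)),np.sin(np.radians(81.9)),0])
for n,z0,box in [('1',0,(30,75,240,305)),('6',0,(60,125,200,310)),('8',15.1,(60,125,200,310))]:
    f=dict(np.load(f'pics/w{n}.npz'));W=wcam(f,f['s'][:3],f['s'][3:])
    y0,y1,x0,x1=box
    g=cv2.cvtColor(f['color'],cv2.COLOR_RGB2GRAY).astype(int);b=f['color'].astype(int)[...,2]
    print(n,b[y0:y1,x0:x1].max())
    mm=np.zeros(g.shape,np.uint8);mm[y0:y1,x0:x1]=b[y0:y1,x0:x1]>207
    k,l,st,c=cv2.connectedComponentsWithStats(mm)
    for i in range(1,k):
        if st[i,4]>8:
            p=onz(W,c[i],z0+24); print(n,c[i].round(1),st[i].tolist(),p.round(1),"case-y",((p-[509.4,231.7,0])@u).round(1),"rel tcp",((p-f['s'][:3])@u).round(1))
E
```

```text
1 201
6 203
8 208
```

```bash
python3 - <<'E'
from h import *
u=np.array([np.cos(np.radians(81.9)),np.sin(np.radians(81.9)),0])
for n,z0,box in [('1',0,(20,85,240,308)),('6',0,(50,145,200,310)),('8',15.1,(50,145,200,310))]:
    f=dict(np.load(f'pics/w{n}.npz'));W=wcam(f,f['s'][:3],f['s'][3:])
    y0,y1,x0,x1=box;g=f['color'].astype(np.uint8)[...,2]
    th=cv2.morphologyEx(g,cv2.MORPH_TOPHAT,np.ones((1,11),np.uint8))
    mm=np.zeros_like(g);mm[y0:y1,x0:x1]=th[y0:y1,x0:x1]>22
    k,l,st,c=cv2.connectedComponentsWithStats(mm)
    for i in range(1,k):
        if st[i,4]>14:
            p=onz(W,c[i],z0+24); print(n,c[i].round(1),st[i].tolist(),p.round(1),"case-y",((p-[509.4,231.7,0])@u).round(1),"rel tcp",((p-f['s'][:3])@u).round(1))
E
```

```text
6 [290.1  95. ] [289, 77, 3, 35, 70] [550.5 345.8  24. ] case-y 118.7 rel tcp 68.5
6 [213.9 107. ] [213, 103, 3, 9, 16] [502.  345.3  24. ] case-y 111.4 rel tcp 61.1
8 [290.1  95. ] [289, 77, 3, 35, 69] [550.1 344.5  39.1] case-y 117.4 rel tcp 68.3
```

```bash
python3 - <<'E'
from h import *
u=np.array([np.cos(np.radians(81.9)),np.sin(np.radians(81.9)),0])
for n,box in [('1',(5,95,290,306)),('2',(0,50,285,310)),('5',(0,60,280,300)),('6',(60,130,283,297))]:
    f=dict(np.load(f'pics/w{n}.npz'));W=wcam(f,f['s'][:3],f['s'][3:])
    y0,y1,x0,x1=box;g=f['color'][...,2]
    th=cv2.morphologyEx(g,cv2.MORPH_TOPHAT,np.ones((1,11),np.uint8)).astype(int)
    rows=th[y0:y1,x0:x1].max(1); ys=np.nonzero(rows>12)[0]+y0; c=(ys.min()+ys.max())/2; col=x0+th[int(c),x0:x1].argmax()
    p=onz(W,(col,c),24); print(n,ys.min(),ys.max(),c,col,"case-y",((p-[509.4,231.7,0])@u).round(1),"rel tcp",((p-f['s'][:3])@u).round(1))
E
```

```text
1 8 65 36.5 290 case-y 91.4 rel tcp 111.7
2 0 28 14.0 299 case-y 75.7 rel tcp 114.9
5 0 28 14.0 292 case-y 116.5 rel tcp 114.8
6 76 112 94.0 290 case-y 119.3 rel tcp 69.1
```

```bash
python3 - <<'E'
from h import *
u=np.array([np.cos(np.radians(81.9)),np.sin(np.radians(81.9)),0])
for n,c,z in [('2',(299,28.5),24),('6',(290,112.5),24),('8',(290,112.5),39.1)]:
    f=dict(np.load(f'pics/w{n}.npz'));W=wcam(f,f['s'][:3],f['s'][3:])
    p=onz(W,c,z); print(n,"case-y",((p-[509.4,231.7,0])@u).round(1),"rel tcp",((p-f['s'][:3])@u).round(1))
s=np.load('pics/w8.npz')['s'];print(s)
E
```

```text
2 case-y 67.9 rel tcp 107.1
6 case-y 107.9 rel tcp 57.7
8 case-y 106.6 rel tcp 57.6
[5.17509059e+02 2.80071792e+02 1.14922161e+02 3.14156307e+00
 4.65077871e-06 1.42882445e+00]
```

The slider reads about +9.5 mm relative to the case centre, and the case hangs level. I'll lift, turn 17° to the rack's direction, then carry it gently.

Request:
play_rows(dp=[[0, 0, -0.08], [0, 0, -0.22], [0, 0, -0.42], [0, 0, -0.68], [0, 0, -0.95]], rot=[[0, 0, 0], [0, 0, 0], [0, 0, 0], [0, 0, -0.05], [0, 0, -0.15]])

```text
clock: 9.85
eef_pos: [517.6, 280.1, 154.2]
tcp_rot: [3.141, -0.0, 1.445]
contact_force: [0.8, 0.1, -7.9]
opening: 0.133
grasp_force: 58.5
```

Request:
play_rows(dp=[[0, 0, -0.28], [0, 0, -0.58], [0, 0, -0.9], [0, 0, -1.22], [0, 0, -1.45]], rot=[[0, 0, -0.2], [0, 0, -0.45], [0, 0, -0.75], [0, 0, -1.1], [0, 0, -1.4]])

```text
clock: 10.27
eef_pos: [518.0, 280.3, 213.4]
tcp_rot: [3.14, -0.001, 1.594]
contact_force: [0.9, 1.7, -7.5]
opening: 0.13
grasp_force: 58.5
```

Request:
play_rows(dp=[[0, 0, -0.1], [0, 0, -0.15], [0, 0, -0.15], [0, 0, -0.15], [0, 0, -0.15]], rot=[[0, 0, -0.3], [0, 0, -0.65], [0, 0, -0.95], [0, 0, -1.2], [0, 0, -1.3]])

```text
clock: 10.68
eef_pos: [517.7, 280.1, 218.1]
tcp_rot: [3.141, -0.0, 1.73]
contact_force: [-0.3, 0.0, -9.2]
opening: 0.134
grasp_force: 58.5
```

```bash
python3 look.py 9; python3 - <<'E'
from h import *
from rig import telemetry
s=telemetry.sense();print(rel(s,(516.4,-97.9,215),99))
for n in '89':
    f=dict(np.load(f'pics/w{n}.npz'));g=f['color'][...,2]
    th=cv2.morphologyEx(g,cv2.MORPH_TOPHAT,np.ones((1,11),np.uint8)).astype(int)[60:130,283:297]
    ys=np.nonzero(th.max(1)>15)[0]+60;print(n,ys.min(),ys.max())
E
```

```text
10.6833 [517.6621264  280.13836403 218.13801927] 99.09758623509883 [-9.16 -8.62 -8.09 -8.76] -8.658546471008645 [-0.01003752  0.03978591 -0.02089222]
(array([-9.33, -1.5 ,  0.06]), array([ 0.005, -0.002, -0.009]))
8 77 112
9 76 112
```

Request:
play_rows(dp=[[-0.05, -0.01, 0], [-0.17, -0.03, 0], [-0.36, -0.06, 0], [-0.62, -0.1, 0], [-0.95, -0.15, 0]], rot=[[0, 0, 0], [0, 0, 0], [0, 0, 0], [0, 0, 0], [0, 0, 0]])

```text
clock: 11.25
eef_pos: [517.4, 240.7, 216.8]
tcp_rot: [-3.141, 0.0, 1.728]
contact_force: [0.4, 0.1, -8.0]
opening: 0.136
grasp_force: 58.5
```

Request:
play_rows(dp=[[-0.37, -0.06, 0], [-0.74, -0.12, 0], [-1.11, -0.18, 0], [-1.48, -0.24, 0], [-1.85, -0.3, 0]], rot=[[0, 0, 0], [0, 0, 0], [0, 0, 0], [0, 0, 0], [0, 0, 0]])

```text
clock: 11.67
eef_pos: [517.0, 164.5, 217.0]
tcp_rot: [3.142, 0.0, 1.727]
contact_force: [0.5, 0.2, -8.6]
opening: 0.132
grasp_force: 58.5
```

Request:
play_rows(dp=[[-0.37, -0.06, 0], [-0.74, -0.12, 0], [-1.11, -0.18, 0], [-1.48, -0.24, 0], [-1.85, -0.3, 0]], rot=[[0, 0, 0], [0, 0, 0], [0, 0, 0], [0, 0, 0], [0, 0, 0]])

```text
clock: 12.08
eef_pos: [516.5, 89.6, 217.0]
tcp_rot: [3.142, 0.0, 1.726]
contact_force: [0.3, 0.1, -8.3]
opening: 0.134
grasp_force: 58.5
```

Request:
play_rows(dp=[[-0.37, -0.06, 0], [-0.74, -0.12, 0], [-1.11, -0.18, 0], [-1.48, -0.24, 0], [-1.85, -0.3, 0]], rot=[[0, 0, 0], [0, 0, 0], [0, 0, 0], [0, 0, 0], [0, 0, 0]])

```text
clock: 12.5
eef_pos: [516.0, 14.7, 217.1]
tcp_rot: [3.142, 0.0, 1.726]
contact_force: [0.6, -0.1, -8.1]
opening: 0.131
grasp_force: 58.5
```

Request:
play_rows(dp=[[-0.37, -0.06, 0], [-0.74, -0.12, 0], [-1.11, -0.18, 0], [-1.48, -0.24, 0], [-1.85, -0.3, 0]], rot=[[0, 0, 0], [0, 0, 0], [0, 0, 0], [0, 0, 0], [0, 0, 0]])

```text
clock: 12.92
eef_pos: [515.5, -60.2, 217.1]
tcp_rot: [3.142, 0.0, 1.726]
contact_force: [0.7, 0.2, -8.5]
opening: 0.134
grasp_force: 58.5
```

Request:
play_rows(dp=[[-0.33, -0.05, 0], [-0.59, -0.1, 0], [-0.78, -0.13, 0], [-0.92, -0.15, 0], [-0.98, -0.15, 0]], rot=[[0, 0, 0], [0, 0, 0], [0, 0, 0], [0, 0, 0], [0, 0, 0]])

```text
clock: 13.33
eef_pos: [516.2, -98.9, 217.0]
tcp_rot: [3.142, 0.0, 1.726]
contact_force: [0.4, -0.3, -7.7]
opening: 0.133
grasp_force: 58.6
```

Request:
play_rows(dp=[[0, 0, 0], [0, 0, 0], [0, 0, 0], [0, 0, 0], [0, 0, 0]], rot=[[0, 0, 0], [0, 0, 0], [0, 0, 0], [0, 0, 0], [0, 0, 0]])

```text
clock: 13.75
eef_pos: [516.5, -97.5, 216.9]
tcp_rot: [3.142, -0.0, 1.728]
contact_force: [-0.2, 0.7, -8.6]
opening: 0.137
grasp_force: 58.6
```

```bash
python3 look.py 10; python3 - <<'E'
from h import *
from rig import telemetry,optics
s=telemetry.sense();print(rel(s,(516.4,-97.9,160),99))
t=optics.grab_frame('top');np.savez('pics/t10.npz',**t)
o=np.zeros((590,800,3),np.uint8)
a=np.load('pics/s10.npz')['color'][130:280,190:320,::-1];o[:375,:325]=cv2.resize(a,None,fx=2.5,fy=2.5,interpolation=2)
o[:336,340:788]=cv2.resize(np.load('pics/w10.npz')['color'][...,::-1],(448,336))
o[380:580,340:740]=cv2.resize(t['color'][170:250,230:390,::-1],(400,200),interpolation=2)
cv2.imwrite('pics/c10.png',o)
E
```

```text
13.75 [516.4646218  -97.4578786  216.92989293] 99.00070671052782 [-8.64 -8.29 -9.   -8.45] -8.593081458308118 [-0.03334845 -0.04529848 -0.04176733]
(array([-0.005, -0.002,  1.423]), array([ 0.   , -0.   , -0.003]))
```

View pics/c10.png

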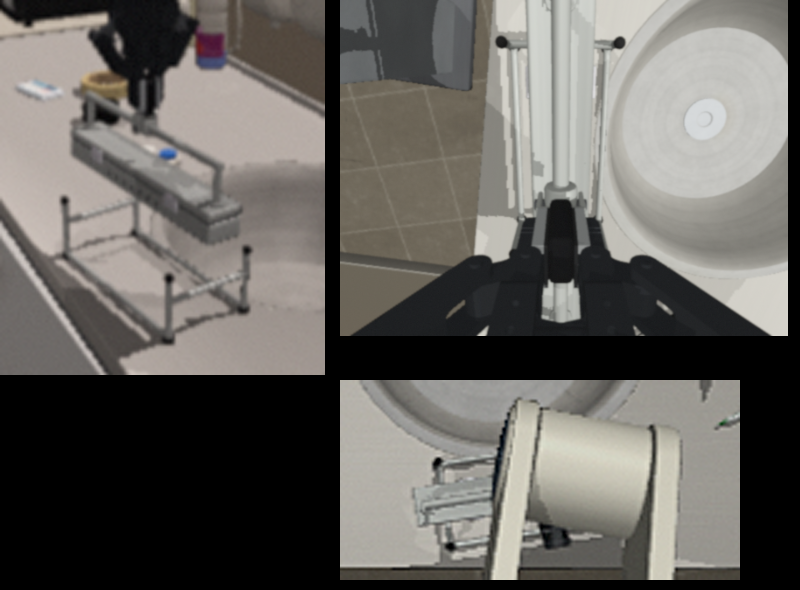

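The case hangs level over the rack. In the wrist view the rack tips, at (502,42) and (618,42) of the composite, straddle the case edges at 532..596. In the top crop the +y end is at about (417,507).

```bash
python3 - <<'E'
from h import *
f=dict(np.load('pics/w10.npz'));W=wcam(f,f['s'][:3],f['s'][3:]);T=dict(np.load('pics/t10.npz'));S=dict(np.load('pics/s10.npz'))
k=512/448
g=f['color'].max(2)
for x0 in (165,298):
    m=np.zeros(g.shape,np.uint8);m[35:62,x0:x0+40]=g[35:62,x0:x0+40]<70
    n,l,st,c=cv2.connectedComponentsWithStats(m);i=1+st[1:,4].argmax();print(c[i],st[i],onz(W,c[i],79))
print("lid edges",onz(W,((532-340)*k,48),155),onz(W,((596-340)*k,48),155))
print("exp tips",np.array([517.9,-107.3])+110*np.array([-.156,.988])-52*np.array([.988,.156]),np.array([517.9,-107.3])+110*np.array([-.156,.988])+52*np.array([.988,.156]))
for u in [(259.6,214),(262,228)]: print("top end",onz(T,u,155))
# side: near end bottom corners, expected pixel for centre offsets
v=np.array([-.156,.988,0]);n=np.array([.988,.156,0])
for d in(-10,0,10):
    c=np.array([517.9,-107.3,0])+d*v
    print(d,[((proj(S,c-140*v+q*22*n+[0,0,z])-[190,130])*2.5).round(1).tolist() for q,z in((-1,117),(1,117),(1,155),(-1,155))])
E
```

```text
[184.50714286  47.87857143] [178  41  14  14 140] [448.73733353  -7.5553552   79.        ]
[318.42857143  48.6984127 ] [312  43  13  12 126] [550.63670577   7.99777431  79.        ]
lid edges [482.7942169   -6.53953391 155.        ] [ 5.23316078e+02 -1.18904211e-01  1.55000000e+02]
exp tips [449.364  -6.732] [552.116   9.492]
top end [515.89625213  36.91214646 155.        ]
top end [476.34728028  30.07166655 155.        ]
-10 [[215.6, 252.0], [249.3, 239.7], [250.9, 206.7], [216.7, 218.3]]
0 [[209.4, 247.9], [243.0, 235.9], [244.5, 203.0], [210.4, 214.4]]
10 [[203.4, 243.9], [236.8, 232.1], [238.2, 199.4], [204.2, 210.6]]
```

The measured end is within 3 mm of the target both ways. I'll trim by 2 mm and lower.

Request:
play_rows(dp=[[-0.01, -0.01, 0.06], [-0.02, -0.02, 0.16], [-0.04, -0.04, 0.3], [-0.05, -0.05, 0.48], [-0.05, -0.05, 0.68]], rot=[[0, 0, 0], [0, 0, 0], [0, 0, 0], [0, 0, 0], [0, 0, 0]])

```text
clock: 14.37
eef_pos: [514.6, -100.3, 188.9]
tcp_rot: [-3.142, 0.0, 1.727]
contact_force: [0.1, -0.1, -9.3]
opening: 0.134
grasp_force: 58.6
```

Request:
play_rows(dp=[[0, 0, 0.2], [0, 0, 0.38], [0, 0, 0.54], [0, 0, 0.66], [0, 0, 0.72]], rot=[[0, 0, 0], [0, 0, 0], [0, 0, 0], [0, 0, 0], [0, 0, 0]])

```text
clock: 14.78
eef_pos: [514.4, -100.1, 159.9]
tcp_rot: [-3.14, -0.0, 1.727]
contact_force: [-0.8, -0.1, -8.1]
opening: 0.13
grasp_force: 58.4
```

Request:
play_rows(dp=[[0, 0, 0.02], [0, 0, 0.04], [0, 0, 0.06], [0, 0, 0.08], [0, 0, 0.1]], rot=[[0, 0, 0], [0, 0, 0], [0, 0, 0], [0, 0, 0], [0, 0, 0]])

```text
clock: 15.2
eef_pos: [515.0, -100.2, 157.2]
tcp_rot: [3.141, 0.0, 1.727]
contact_force: [0.3, -0.3, -8.9]
opening: 0.129
grasp_force: 58.5
```

Request:
play_rows(dp=[[0, 0, 0.015], [0, 0, 0.03], [0, 0, 0.04], [0, 0, 0.05], [0, 0, 0.05]], rot=[[0, 0, 0], [0, 0, 0], [0, 0, 0], [0, 0, 0], [0, 0, 0]])

```text
clock: 15.62
eef_pos: [514.7, -100.2, 154.9]
tcp_rot: [-3.142, 0.0, 1.727]
contact_force: [-0.4, 0.2, -8.3]
opening: 0.132
grasp_force: 58.5
```

Request:
play_rows(dp=[[0, 0, 0.007], [0, 0, 0.015], [0, 0, 0.022], [0, 0, 0.03], [0, 0, 0.03]], rot=[[0, 0, 0], [0, 0, 0], [0, 0, 0], [0, 0, 0], [0, 0, 0]])

```text
clock: 16.03
eef_pos: [514.9, -100.2, 153.9]
tcp_rot: [3.141, 0.0, 1.727]
contact_force: [-0.6, 0.7, -6.6]
opening: 0.134
grasp_force: 59.0
```

Contact has begun, with Fz going from -8.5 to -6.6.

Request:
play_rows(dp=[[0, 0, 0.007], [0, 0, 0.014], [0, 0, 0.014]], rot=[[0, 0, 0], [0, 0, 0], [0, 0, 0]])

```text
clock: 16.28
eef_pos: [515.1, -100.2, 153.8]
tcp_rot: [3.141, 0.0, 1.727]
contact_force: [-1.9, 0.8, 2.2]
opening: 0.134
grasp_force: 60.1
```

Request:
play_rows(dp=[[0, 0, 0.005], [0, 0, 0.01], [0, 0, 0.01]], rot=[[0, 0, 0], [0, 0, 0], [0, 0, 0]])

```text
clock: 16.53
eef_pos: [515.2, -100.2, 153.7]
tcp_rot: [3.141, 0.0, 1.727]
contact_force: [-4.0, 1.9, 8.2]
opening: 0.13
grasp_force: 60.9
```

```bash
python3 look.py 11
```

```text
16.5333 [ 515.18794546 -100.19120964  153.67400657] 98.9570154946215 [8.17 7.66 8.27 8.38] 8.120426259092648 [ 0.36407421  0.74895081 -0.04984735]
```

Request:
play_rows(dp=[[0, 0, -0.012], [0, 0, -0.012], [0, 0, -0.012]], rot=[[0, 0, 0], [0, 0, 0], [0, 0, 0]])

```text
clock: 16.93
eef_pos: [515.1, -100.2, 153.7]
tcp_rot: [3.141, 0.0, 1.727]
contact_force: [-2.6, 2.2, 6.5]
opening: 0.131
grasp_force: 60.6
```

Request:
play_rows(dp=[[0, 0, 0], [0, 0, 0], [0, 0, 0], [0, 0, 0], [0, 0, 0]], rot=[[0, 0, 0], [0, 0, 0], [0, 0, 0], [0, 0, 0], [0, 0, 0]], fingers=0.6)

```text
clock: 17.35
eef_pos: [514.9, -100.3, 153.2]
tcp_rot: [3.141, 0.0, 1.727]
contact_force: [-0.2, 0.3, 0.0]
opening: 0.596
grasp_force: 0.0
```

Request:
play_rows(dp=[[0, 0, 0], [0, 0, 0], [0, 0, 0]], rot=[[0, 0, 0], [0, 0, 0], [0, 0, 0]])

```text
clock: 17.6
eef_pos: [514.8, -100.2, 153.2]
tcp_rot: [3.142, 0.0, 1.727]
contact_force: [0.7, -0.3, -0.9]
opening: 0.6
grasp_force: 0.0
```

```bash
python3 look.py 12
```

```text
17.6 [ 514.77743115 -100.23732548  153.23543356] 98.96188819818637 [-0.9  -0.09  0.59  0.55] 0.03707669069983385 [ 0.02307179 -0.0239572   0.04501302]
```

Request:
play_rows(dp=[[0, 0, -0.2], [0, 0, -0.6], [0, 0, -1.1], [0, 0, -1.8], [0, 0, -2.5]], rot=[[0, 0, 0], [0, 0, 0], [0, 0, 0], [0, 0, 0], [0, 0, 0]])

```text
clock: 18.17
eef_pos: [514.2, -100.1, 254.5]
tcp_rot: [-3.141, -0.0, 1.727]
contact_force: [1.0, -0.1, 0.4]
opening: 0.604
grasp_force: 0.0
```

Request:
play_rows(dp=[[0.8, 0, -0.6], [1.7, 0, -0.6], [2.6, 0, -0.6], [3.5, 0, -0.6], [4.4, 0, -0.6]], rot=[[0, 0, 0], [0, 0, 0], [0, 0, 0], [0, 0, 0], [0, 0, 0]])

```text
clock: 18.58
eef_pos: [486.9, 75.1, 278.2]
tcp_rot: [3.14, -0.0, 1.727]
contact_force: [0.3, 0.1, -0.4]
opening: 0.6
grasp_force: 0.0
```

Request:
play_rows(dp=[[0.9, 0, 0], [1.8, 0, 0], [2.7, 0, 0], [3.6, 0, 0], [4.4, 0, 0]], rot=[[0, 0, 0], [0, 0, 0], [0, 0, 0], [0, 0, 0], [0, 0, 0]])

```text
clock: 19.0
eef_pos: [459.2, 249.6, 278.1]
tcp_rot: [3.141, -0.0, 1.728]
contact_force: [-0.2, -0.2, 0.3]
opening: 0.596
grasp_force: 0.0
```

```bash
python3 look.py 13; python3 - <<'E'
from h import *
from rig import telemetry,optics
t=optics.grab_frame('top');np.savez('pics/t13.npz',**t)
o=np.zeros((590,800,3),np.uint8)
a=np.load('pics/s13.npz')['color'][150:280,190:320,::-1];o[:325,:325]=cv2.resize(a,None,fx=2.5,fy=2.5,interpolation=2)
o[335:585,:]=cv2.resize(t['color'][192:242,235:395,::-1],(800,250),interpolation=2)
o[:330,340:780]=cv2.resize(t['color'][100:250,30:230,::-1],(440,330),interpolation=2)
cv2.imwrite('pics/c13.png',o)
E
```

```text
19.0 [459.23865811 249.59132716 278.05266573] 98.98816299836457 [ 0.27  0.28 -0.16  0.55] 0.23642931112664597 [ 0.0387007  -0.02977443 -0.01348794]
```

View pics/c13.png

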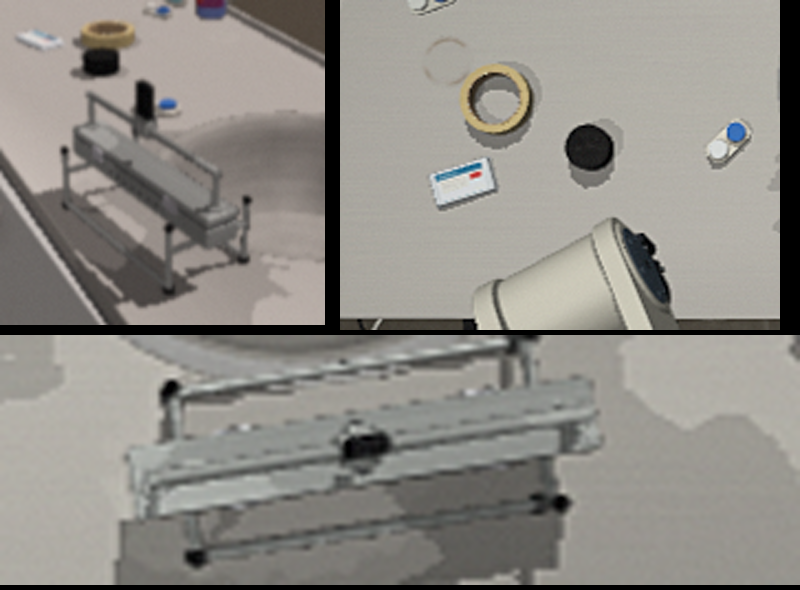

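The case lies level on both bars between the uprights, with the handle upright and the bystanders undisturbed. I'll check the centring numerically.

```bash
python3 - <<'E'
from h import *
T=dict(np.load('pics/t13.npz'))
a,b=[onz(T,(q[0]/5+235,q[1]/5+192),92) for q in((130,450),(593,381))]
v=np.array([-.156,.988,0]);n=np.array([.988,.156,0]);c=(a+b)/2-22*n-[517.9,-107.3,0]
print(a,b,np.linalg.norm(a-b),"along",c@v,"across",c@n,"yaw",np.degrees(np.arctan2((a-b)[1],(a-b)[0])))
E
```

```text
[318.00890636  33.32233239  92.        ] [ 359.1511533 -238.5918293   92.       ] 275.0090831359586 along 32.58318387189943 across -198.4509112878009 yaw 98.60393382696076
```

```bash
python3 - <<'E'
from h import *
T=dict(np.load('pics/t13.npz'))
a,b=[onz(T,(q[0]/5+235,(q[1]-335)/5+192),92) for q in((130,450),(593,381))]
v=np.array([-.156,.988,0]);n=np.array([.988,.156,0]);c=(a+b)/2-22*n-[517.9,-107.3,0]
print(a,b,np.linalg.norm(a-b),"along",c@v,"across",c@n,"yaw",np.degrees(np.arctan2((a-b)[1],(a-b)[0])))
E
```

```text
[514.77923847  33.51533082  92.        ] [ 556.18227662 -242.06666182   92.        ] 278.67480373111516 along 0.24544430562897623 across -4.1689753633390065 yaw 98.54413212057491
```

Centred to within 1 mm lengthwise and about 4 mm across, inside the 93 mm gap. The yaw is aligned, so I'm handing in.

```bash
python3 -c "
from rig import r
print(r.sign_off())"
```

```text
the job is handed in; nothing more can be done
None
```

The case is on the rack's two cross bars, level and let go, centred to about 1 mm lengthwise and 4 mm across; the first attempt to slide the handle dragged it about 40 mm along the worktop, the bystanders were not touched, and the job was handed in at about 19 s.

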